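# Fetch the spectacle case from behind the bottles

## Task

The patient's purple spectacle case lies at the back of the bottle bay, behind three solution bottles. Stand all three bottles upright in the steel tray, and only when all are there fetch the case and lay it flat on the green mat, centred and lengthwise along it; after that stand each bottle back in the bay, upright and centred on the spot of its own colour. Never lay or knock a bottle over, and leave the steel cup of swabs where it stands.

Things in the scene. Friction and masses are not known exactly. Their poses are not given: they have to be found in the camera images.
- bottle_red_mid (a point): Centre, half-way up, of the loose solution bottle with red cap and band: white, upright, round, 34 mm diameter to 80 mm height, then a 23 mm cap; 105 mm tall; this point is 52.5 mm above its foot. About 110 g. Starts on the red spot, only about 8 mm in front of the 26 mm high case: grip at or above half height, fingers in front and behind (along the spot's x), as neighbours are close.
- bottle_yellow_mid (a point): Centre, half-way up, of the loose solution bottle with yellow cap and band: white, upright, round, 34 mm diameter to 80 mm height, then a 23 mm cap; 105 mm tall; this point is 52.5 mm above its foot. About 110 g. Starts on the yellow spot, only about 8 mm in front of the 26 mm high case: grip at or above half height, fingers in front and behind (along the spot's x), as neighbours are close.
- bottle_blue_mid (a point): Centre, half-way up, of the loose solution bottle with blue cap and band: white, upright, round, 34 mm diameter to 80 mm height, then a 23 mm cap; 105 mm tall; this point is 52.5 mm above its foot. About 110 g. Starts on the blue spot, only about 8 mm in front of the 26 mm high case: grip at or above half height, fingers in front and behind (along the spot's x), as neighbours are close.
- case_mid (a point): Centre (half-way up) of the loose, closed purple spectacle case with a brass seam: a rounded box 46 mm (its x) by 150 mm (its y) by 26 mm high, about 120 g; this point is 13 mm above its underside. It lies on the bay's floor, 49 mm behind the row of spots, long side along the row, 11 mm from the side walls and 50 mm from the back wall: with the bottles gone, grip it from above across its width (along its x).
- spot_red: Flat red disc, 44 mm diameter, flush in the bay's floor: home of the red bottle. Origin at its centre, on the bay's floor, 6 mm above the table. The three spots lie in a row along their y, 50 mm apart, in any colour order; their x points to the back of the bay. Bay: 170 mm deep (x), 180 mm wide (y), front open, walls 40 mm high at back and sides; row centred, 43 mm inside the front edge.
- spot_yellow: Flat yellow disc, 44 mm diameter, flush in the bay's floor: home of the yellow bottle. Origin at its centre, on the bay's floor, 6 mm above the table. The three spots lie in a row along their y, 50 mm apart, in any colour order; their x points to the back of the bay. Bay: 170 mm deep (x), 180 mm wide (y), front open, walls 40 mm high at back and sides; row centred, 43 mm inside the front edge.
- spot_blue: Flat blue disc, 44 mm diameter, flush in the bay's floor: home of the blue bottle. Origin at its centre, on the bay's floor, 6 mm above the table. The three spots lie in a row along their y, 50 mm apart, in any colour order; their x points to the back of the bay. Bay: 170 mm deep (x), 180 mm wide (y), front open, walls 40 mm high at back and sides; row centred, 43 mm inside the front edge.
- tray: Fixed shallow rectangular steel tray, the side area for the bottles: 110 mm (x) by 200 mm (y) outside, 4 mm walls, 15 mm high rim, floor 4 mm thick. Origin at the centre of its underside, on the table; z up. Beside the bay, left or right.
- mat: Fixed flat green mat for the case: 80 mm (x) by 186 mm (y), 4 mm thick. Origin at the centre of its underside, on the table; z up. On the other side of the bay from the tray.
- cup_mid (a point): Centre of the loose steel cup of cotton swabs, a bystander in front of the bay: 68 mm diameter, 75 mm high, with swabs sticking up to 120 mm above the table; this point is 37.5 mm above the table. It stays where it is.
Not all that is in view belongs to the job. What is shaped like the part that bears bottle_yellow_mid but orange is not meant.

How it is judged:
On the way, in this order (a step that is already met when the one before it is completed fails the run):
1. all three bottles stand upright in the steel tray (x of bottle_red_mid in the frame of tray between -0.05 and 0.05 m and y of bottle_red_mid in the frame of tray between -0.095 and 0.095 m and z of bottle_red_mid in the frame of tray between 0.049 and 0.064 m and angle between each of bottle_red_mid, bottle_yellow_mid, bottle_blue_mid's own z axis and vertical below 0.15 rad and x of bottle_yellow_mid in the frame of tray between -0.05 and 0.05 m and y of bottle_yellow_mid in the frame of tray between -0.095 and 0.095 m and z of bottle_yellow_mid in the frame of tray between 0.049 and 0.064 m and x of bottle_blue_mid in the frame of tray between -0.05 and 0.05 m and y of bottle_blue_mid in the frame of tray between -0.095 and 0.095 m and z of bottle_blue_mid in the frame of tray between 0.049 and 0.064 m), for 0.2 s.
2. the case lies flat, centred and lengthwise on the green mat while the bottles still stand in the tray (all of step 1 and x of case_mid in the frame of mat between -0.016 and 0.016 m and y of case_mid in the frame of mat between -0.018 and 0.018 m and z of case_mid in the frame of mat between 0.012 and 0.022 m and angle between case_mid's own z axis and vertical below 0.1 rad and angle between the y axis of case_mid and the y axis of mat, either way round below 0.2 rad), for 0.2 s.
At the end, for the whole second after the job is handed in: Each bottle upright on the bay floor, within 13 mm of the centre of its own colour's spot; the case flat on the mat, within 16 mm of its middle across and 18 mm along, parallel within 0.2 rad; all at rest; the swab cup within 30 mm of its start (horizontal distance between bottle_red_mid and spot_red below 0.013 m and z of bottle_red_mid in the frame of spot_red between 0.046 and 0.059 m and angle between each of bottle_red_mid, bottle_yellow_mid, bottle_blue_mid's own z axis and vertical below 0.12 rad and linear speed of each of bottle_red, bottle_yellow, bottle_blue, case below 0.02 m/s and horizontal distance between bottle_yellow_mid and spot_yellow below 0.013 m and z of bottle_yellow_mid in the frame of spot_yellow between 0.046 and 0.059 m and horizontal distance between bottle_blue_mid and spot_blue below 0.013 m and z of bottle_blue_mid in the frame of spot_blue between 0.046 and 0.059 m and x of case_mid in the frame of mat between -0.016 and 0.016 m and y of case_mid in the frame of mat between -0.018 and 0.018 m and z of case_mid in the frame of mat between 0.012 and 0.022 m and angle between case_mid's own z axis and vertical below 0.1 rad and angle between the y axis of case_mid and the y axis of mat, either way round below 0.2 rad and distance of cup_mid from where it was at the start of the episode below 0.03 m); the robot touches nothing.
It fails at once if a bottle is laid or knocked over (tilted more than 0.8 rad) (angle between any of bottle_red_mid, bottle_yellow_mid, bottle_blue_mid's own z axis and vertical above 0.8 rad).
It fails at once if the swab cup is pushed more than 30 mm away or tipped more than 0.4 rad (distance of cup_mid from where it was at the start of the episode above 0.03 m or angle between cup_mid's own z axis and vertical above 0.4 rad).
It also fails if it takes over 139 s, if anything falls off the work surface, if the arm or the gripper's body presses on something with over 40 N, if the wrist force passes 120 N, or if a joint passes its speed limit or range.

## Robot

A 6-joint arm with a two-finger parallel gripper is mounted at the origin on the work surface. World frame = base frame: x ahead of the robot, y to its left, z up, the work surface at z = 0. Lengths are in m, angles in rad, forces in N, time in s.
With the tool pointing down it reaches from about 0.3 to 0.825 m from the base axis. Payload 5.4 kg.
Tool frame: the origin (TCP) lies on the centre line of the jaws, within the pads' length; the fingertips stand 25 mm ahead of it and the grasp point (between the pads) lies 6 mm ahead of it; z points along the fingers, y is the line along which they close (so a half turn about z gives the same grasp; the last joint's range is limited). The gripper opens to 92 mm and grips with 3 to 60 N. Pads are 20 mm wide; open, the fingers measure 128 mm over their backs; the gripper's body (75 mm by 189 mm) begins 69 mm behind the grasp point.
Start: joints at [-1.379, 0.158, 1.597, -0, 1.386, -0.21], TCP at [0.225, -0.529, 0.24] pointing down, gripper open.
Joint ranges: [-2.91, 2.91], [-0.94, 2.29], [0.18, 2.7], [-1.29, 4.43], [0.17, 2.64], [-3, 3]. Speed limits (rad/s): [2.57, 2.57, 3.14, 3.14, 3.14, 3.14].

## Interface

Orientations are given as a rotation vector (axis times angle).
In Python, from station import bot, viewer, ticket gives the robot as it stands.
- The arm moves only by the tool play_rows, never from a script. Its argument "moves" is a list of rows, each a list of 7 numbers: the turn, a rotation vector about the tool's x, y, z in degrees, then the shift along the tool's x, y, z in cm, then the opening, from -1 (shut) to 1 (fully open). A call has 1 to 5 rows; each row is the pose to reach, as a shift and turn from the pose commanded when the call began, along the tool's axes at that moment; what a row does not reach only later rows make up. A row lasts 1/8 s, in which the tool goes at most 62.5 mm and 10.7 degrees, less where a joint would pass 70% of its speed; a pose out of reach is approached as far as the arm can. A call with a gripper value outside its range is refused whole. The fingers move at their own pace and stop on an object; "force" is the grip in N (left out, the last holds). Time passes only in rows, so rows that repeat a pose let the fingers close. It gives the time, the measured TCP pose, the force, the opening and the grip force at its end, in the units of the state.
- bot.state(): the state, without advancing time (a new reading comes with each control period).
- viewer.get_image(name): name is "side" or "top" or "wrist"; returns a dict with "color" (480x640x3 uint8, red, green, blue), "vertical_fov" (degrees; the focal length in pixels is half the picture's height over the tangent of half this angle, whatever the lens; pixels are square), "cx", "cy" (the principal point, pixels), "dist" ([k1, k2, p1, p2, k3] as OpenCV has them; the pictures are not rectified), "R" (3x3) and "t" (3): a world point X has camera coordinates R X + t. Camera axes: x right, y down, z forward; pixel columns grow to the right and rows downward; lengths in m; the calibration is good to about 2 mm. A picture is of the moment at which its call begins. There is no depth.
- ticket.close_job(): hands the job in; it is judged then, once.
The state is a dict: "t": time; "qpos": joint angles; "qd": joint speeds; "joint_efforts": joint torques, N m; "position": TCP position; "orientation": TCP orientation; "contact_force": force on the tool from outside, world axes, zero at the start; "moment": the same for the moment, N m; "grip_width": finger opening in m; "grasp_force": force on a finger pad.
Only numpy, scipy, OpenCV 4.12 (cv2) and the standard library are available. Lean on these libraries where they do the work, as an engineer would, in place of code of your own. Each camera call takes 0.05 s, during which the arm holds its last target. There are 200 camera calls.

## Working session

There is one attempt and no reset: what is moved stays moved. The work goes in short steps, Python scripts to look and compute and a tool call to move; the robot and the scene stay as the last step left them, time stands still between calls to the robot, and variables do not carry over. Pictures are saved under pics/ and viewed, at most 14 in all, crops included, and the job is handed in when it is done.

Besides the shell and the picture viewer there is one more tool, called after ">>>" by a JSON object that holds its "method" and its "body". play_rows: Moves the arm, as the interface text tells. Its arguments: {"type":"object","properties":{"moves":{"type":"array"},"force":{"type":"number"}},"required":["moves"]}

```bash
mkdir -p pics; ls; python3 - <<'E'
from station import bot, viewer
import cv2
print(bot.state())
for n in ("top","side"):
    im=viewer.get_image(n); cv2.imwrite(f"pics/{n}0.png",im["color"][:,:,::-1])
    print(n,im["vertical_fov"],im["cx"],im["cy"],im["dist"],im["R"],im["t"])
E
```

```text
pics
{'t': 0.0, 'qpos': array([-1.37911283e+00,  1.59038375e-01,  1.59825283e+00,  3.91189727e-06,
        1.38618100e+00, -2.10122080e-01]), 'qd': array([-0.00022537,  0.00093721,  0.00074562, -0.00055026,  0.00026143,
       -0.00097674]), 'joint_efforts': array([-1.63407134e-03, -3.85570979e+01, -3.22108948e+01,  7.01841409e-02,
        3.80533410e-02, -1.43054667e-04]), 'position': array([ 0.22472715, -0.52862917,  0.23861456]), 'orientation': array([-3.07656383e+00, -6.26541362e-01, -3.32377224e-05]), 'contact_force': array([ 0.68043161,  0.17540292, -0.1535076 ]), 'moment': array([-0.00303235,  0.05229861,  0.03614328]), 'grasp_force': 0.0, 'grip_width': 0.09191190569511253}
top 57.717617420525144 321.99828544024837 243.2544884947319 [-0.02322149  0.          0.          0.          0.        ] [[ 0.00263607 -0.99982316  0.01862014]
 [-0.99660041 -0.00415994 -0.08228188]
 [ 0.08234479 -0.01833993 -0.99643514]] [0.00360504 0.48839478 0.77112296]
side 53.205272678733785 318.9530459406203 239.90795657234875 [-0.0563732  0.         0.         0.         0.       ] [[-0.95001839 -0.3116095  -0.01909408]
 [-0.20001378  0.6544706  -0.72915206]
 [ 0.23970722 -0.68888879 -0.68408529]] [0.46088958 0.13319968 0.69829781]
```

View pics/top0.png

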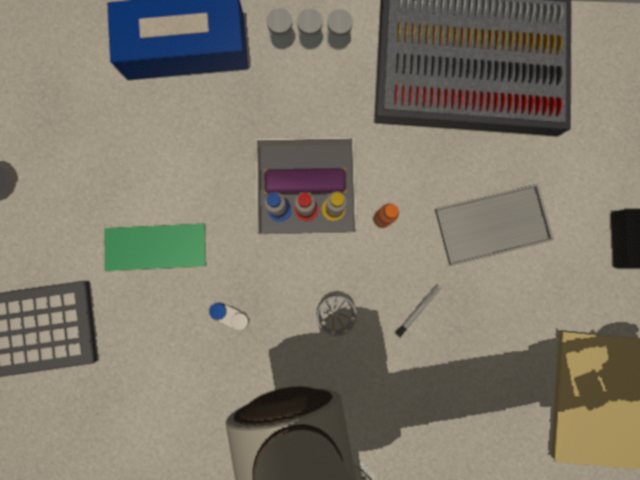

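View pics/side0.png

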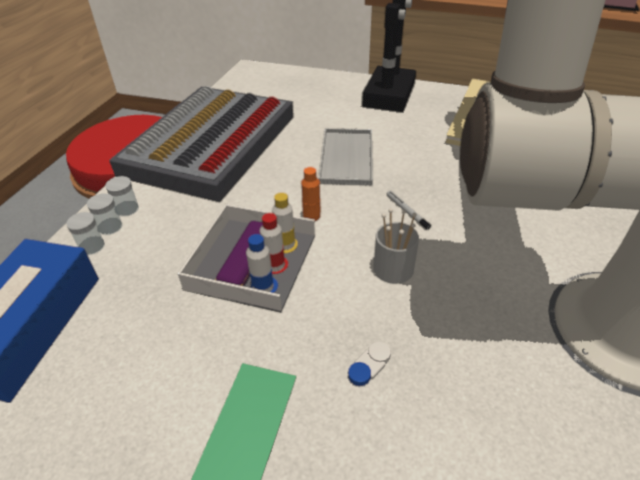

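The top view shows the bay with blue (276,203), red (305,203) and yellow (336,203) bottles, the case behind at (305,181), mat at (155,247), tray at (493,225), cup at (337,315), and an orange decoy at (386,215) between bay and tray. The side view agrees.

```bash
cat > h.py <<'E'
from station import bot, viewer
import cv2, numpy as np
from scipy.spatial.transform import Rotation as Ro
def cam(n):
    im=viewer.get_image(n); f=240/np.tan(np.radians(im["vertical_fov"]/2))
    im["K"]=np.array([[f,0,im["cx"]],[0,f,im["cy"]],[0,0,1]]); im["dist"]=np.array(im["dist"]); return im
def ray(im,p):
    u=cv2.undistortPoints(np.array(p,float).reshape(-1,1,2),im["K"],im["dist"]).reshape(-1,2)
    R=np.array(im["R"]); d=np.c_[u,np.ones(len(u))]@R; return -R.T@np.array(im["t"]), d
def plane(im,p,z):
    c,d=ray(im,p); return c+d*((z-c[2])/d[:,2])[:,None]
def proj(im,X):
    return cv2.projectPoints(np.array(X,float).reshape(-1,1,3),cv2.Rodrigues(np.array(im["R"]))[0],np.array(im["t"]),im["K"],im["dist"])[0].reshape(-1,2)
def two(a,pa,b,pb):
    c1,d1=ray(a,pa);c2,d2=ray(b,pb);d1=d1[0];d2=d2[0]
    s=np.linalg.lstsq(np.c_[d1,-d2],c2-c1,rcond=None)[0]
    return (c1+s[0]*d1+c2+s[1]*d2)/2, np.linalg.norm(c1+s[0]*d1-c2-s[1]*d2)
H={"red":[(0,8),(172,180)],"yellow":[(20,32)],"blue":[(105,128)],"green":[(60,90)],"purple":[(135,168)],"orange":[(8,16)]}
def comps(im,col,box=(0,0,640,480),s=110,v=50,mn=15):
    h=cv2.cvtColor(im["color"],cv2.COLOR_RGB2HSV); m=np.zeros(h.shape[:2],np.uint8)
    for a,b in H[col]: m|=cv2.inRange(h,(a,s,v),(b,255,255))
    k=np.zeros_like(m); x0,y0,x1,y1=box; k[y0:y1,x0:x1]=m[y0:y1,x0:x1]
    cs,_=cv2.findContours(k,cv2.RETR_EXTERNAL,cv2.CHAIN_APPROX_NONE)
    return sorted([c for c in cs if cv2.contourArea(c)>=mn],key=lambda c:-cv2.contourArea(c))
E
python3 - <<'E'
from h import *
np.set_printoptions(precision=4,suppress=True)
t=cam("top"); s=cam("side")
print("cams",ray(t,[[320,240]])[0],ray(s,[[320,240]])[0])
for col,bt,bs in (("blue",(255,185,300,225),(240,225,285,300)),("red",(285,185,325,225),(255,205,300,280)),("yellow",(315,185,355,225),(268,185,310,260))):
    for im,b in ((t,bt),(s,bs)):
        for c in comps(im,col,b,mn=8): 
            (e,r)=cv2.minEnclosingCircle(c); print(col,"top" if im is t else "side",cv2.contourArea(c),cv2.boundingRect(c),e,r, plane(im,[e],.111)[0] if im is t else "")
def rect(c,z):
    P=plane(t,c.reshape(-1,2),z)[:,:2].astype(np.float32)*1000; (ce,wh,a)=cv2.minAreaRect(P); print(ce,wh,a)
print("mat"); rect(comps(t,"green",(90,210,220,280))[0],.004)
print("case"); rect(comps(t,"purple",(255,160,355,200),s=60,v=25)[0],.024)
print("orange",[ (cv2.boundingRect(c)) for c in comps(t,"orange",(370,195,405,235))])
print("tray", plane(t,[[436,208],[535,186],[551,240],[451,264]],.015)[:,:2])
print("bay rim", plane(t,[[258,140],[352,139],[355,233],[259,233]],.04)[:,:2])
print("cup",plane(t,[[337,312]],.075))
for n,im,b in (("top",t,(245,130,405,240)),("side",s,(170,150,430,310))):
    x=im["color"][b[1]:b[3],b[0]:b[2],::-1]; k=4 if n=="top" else 3
    cv2.imwrite(f"pics/{n}_crop.png",cv2.resize(x,None,fx=k,fy=k,interpolation=cv2.INTER_CUBIC))
E
```

```text
cams [0.4232 0.0198 0.8085] [0.2971 0.5375 0.5836]
blue top 110.0 (267, 193, 13, 13) (273.27215576171875, 199.09494018554688) 6.5047807693481445 [0.5522 0.086  0.111 ]
blue top 69.0 (269, 206, 22, 15) (279.6470642089844, 211.11764526367188) 10.81226921081543 [0.5327 0.0755 0.111 ]
blue side 240.5 (251, 273, 27, 19) (263.5, 282.5) 14.089102745056152 
blue side 191.5 (248, 234, 16, 17) (255.5280303955078, 242.28504943847656) 8.662260055541992 
red top 149.0 (298, 192, 14, 15) (304.4595947265625, 198.78282165527344) 7.651318073272705 [0.553  0.0356 0.111 ]
red top 132.0 (295, 205, 24, 17) (306.39129638671875, 210.0) 11.779828071594238 [0.5347 0.0323 0.111 ]
red side 197.5 (270, 249, 18, 25) (277.5, 261.0) 13.200478553771973 
red side 181.5 (262, 213, 15, 16) (269.08599853515625, 220.31529235839844) 8.296660423278809 
yellow top 157.5 (321, 200, 24, 21) (332.8070983886719, 208.8228302001953) 11.947057723999023 [ 0.5369 -0.0104  0.111 ]
yellow top 146.5 (330, 192, 15, 15) (337.0, 199.0) 7.280210018157959 [ 0.553  -0.0172  0.111 ]
yellow side 168.5 (282, 229, 16, 24) (289.0, 240.5) 12.175895690917969 
yellow side 143.0 (275, 193, 13, 15) (280.9893493652344, 199.8829803466797) 7.727718353271484 
mat
(482.47625732421875, 313.96746826171875) (75.00770568847656, 180.34466552734375) 3.010716438293457
case
(603.4739990234375, 36.597415924072266) (44.307159423828125, 146.61123657226562) 1.3307442665100098
orange [(374, 204, 25, 23)]
tray [[ 0.5552 -0.206 ]
 [ 0.5983 -0.3945]
 [ 0.4967 -0.4208]
 [ 0.4516 -0.2317]]
bay rim [[ 0.6732  0.1216]
 [ 0.6765 -0.0482]
 [ 0.5053 -0.053 ]
 [ 0.5045  0.1172]]
cup [[ 0.3687 -0.0191  0.075 ]]
```

View pics/top_crop.png

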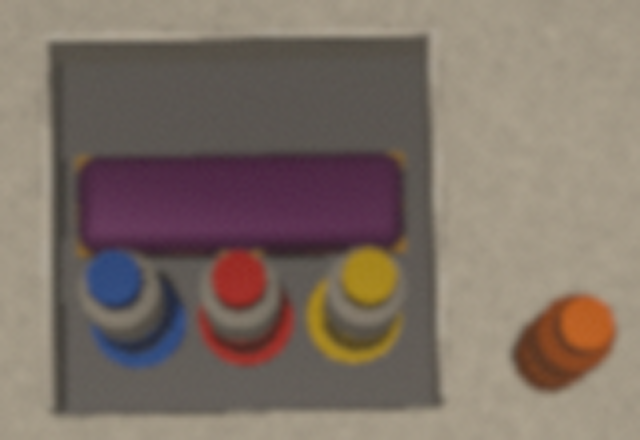

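The crop confirms the order in the row: blue, red, yellow, all upright, with the case parallel behind them. The bay is yawed about 1.3°. I'll turn the tool so that its axes match (world y, world x, -z), and start towards the yellow bottle.

>>> {"method": "play_rows", "body": {"moves": [[0, 0, -10, 5, -3.4, 0, 1], [0, 0, -20, 10, -6.8, 0, 1], [0, 0, -30, 15, -10.2, 0, 1], [0, 0, -40, 20, -13.6, 0, 1], [0, 0, -50, 25, -17, 0, 1]], "force": 25}}

```text
t: 0.82
position: [0.3891, -0.2732, 0.2396]
orientation: [2.52, 1.876, 0.0]
contact_force: [1.3, -0.5, -0.3]
grip_width: 0.0918
grasp_force: 0.0
```

```bash
python3 - <<'E'
from h import *
np.set_printoptions(precision=4,suppress=True)
st=bot.state(); R=Ro.from_rotvec(st["orientation"]).as_matrix(); print(st["t"],st["position"],R, st["qpos"])
print("to go", R.T@(np.array([.5545,-.016,.24])-st["position"])*100, "yaw",np.degrees(np.arctan2(R[1,0],R[0,0])))
t=cam("top"); s=cam("side")
for c,a,b in (("blue",(273.3,199.1),(255.5,242.3)),("red",(304.5,198.8),(269.1,220.3)),("yellow",(337,199),(281,199.9))):
    print(c,two(t,a,s,b))
E
```

```text
0.825 [ 0.3891 -0.2732  0.2396] [[ 0.2869  0.958   0.0003]
 [ 0.958  -0.2869 -0.0001]
 [-0.      0.0003 -1.    ]] [-0.8671 -0.1058  1.8666  0.0002  1.3805 -0.5761]
to go [29.38    8.4617 -0.0403] yaw 73.32679612600874
blue (array([0.553 , 0.0864, 0.1039]), np.float64(0.0011529026682731603))
red (array([0.5532, 0.0353, 0.1041]), np.float64(0.0022316427320421607))
yellow (array([ 0.5539, -0.0178,  0.1034]), np.float64(0.0010730881122769619))
```

>>> {"method": "play_rows", "body": {"moves": [[0, 0, -4, 5.9, 1.7, 0, 1], [0, 0, -8, 11.8, 3.4, 0, 1], [0, 0, -12, 17.6, 5.1, 0, 1], [0, 0, -16.7, 23.5, 6.8, 0, 1], [0, 0, -16.7, 29.3, 8.4, 0, 1]]}}

```text
t: 1.55
position: [0.5553, -0.0186, 0.2395]
orientation: [2.228, 2.214, -0.0]
contact_force: [0.2, -0.5, -0.1]
grip_width: 0.0919
grasp_force: 0.0
```

>>> {"method": "play_rows", "body": {"moves": [[0, 0, 0, 0.1, -0.1, 5, 1], [0, 0, 0, 0.1, -0.1, 9, 1], [0, 0, 0, 0.1, -0.1, 12.5, 1], [0, 0, 0, 0.1, -0.1, 15.5, 1], [0, 0, 0, 0.1, -0.1, 16.8, 1]]}}

```text
t: 2.17
position: [0.5521, -0.0189, 0.0695]
orientation: [-2.227, -2.212, 0.003]
contact_force: [-0.2, -0.1, 0.5]
grip_width: 0.092
grasp_force: 0.0
```

```bash
python3 - <<'E'
from h import *
s=cam("side")["color"]; w=cam("wrist")["color"]
cv2.imwrite("pics/pre.png",np.hstack([cv2.resize(s[130:330,150:450],(400,267)),cv2.resize(w,(356,267))])[:,:,::-1])
print(bot.state()["position"])
E
```

```text
[ 0.55246784 -0.01868913  0.0703646 ]
```

View pics/pre.png

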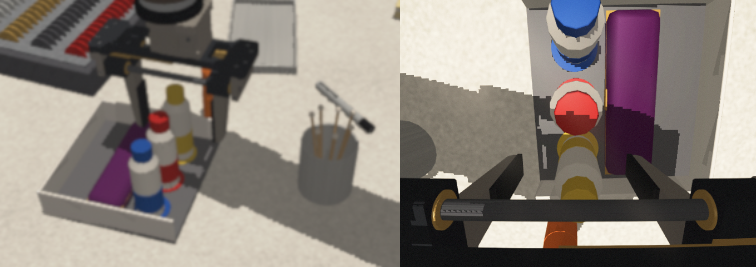

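The side view and wrist view show the yellow bottle midway between the fingers, with the neighbours and the case clear. Closing.

>>> {"method": "play_rows", "body": {"moves": [[0, 0, 0, 0.1, 0, -0.1, 0], [0, 0, 0, 0.1, 0, -0.1, -0.5], [0, 0, 0, 0.1, 0, -0.1, -1], [0, 0, 0, 0.1, 0, -0.1, -1], [0, 0, 0, 0.1, 0, -0.1, -1]]}}

```text
t: 2.9
position: [0.5534, -0.0173, 0.0727]
orientation: [2.227, 2.216, 0.0]
contact_force: [-0.2, 0.0, 0.3]
grip_width: 0.0441
grasp_force: 0.0
```

>>> {"method": "play_rows", "body": {"moves": [[0, 0, 0, 0, 0, 0, -1], [0, 0, 0, 0, 0, 0, -1], [0, 0, 0, 0, 0, -1, -1], [0, 0, 0, 0, 0, -3, -1], [0, 0, 0, 0, 0, -6, -1]]}}

```text
t: 3.52
position: [0.5524, -0.0171, 0.1327]
orientation: [-2.225, -2.215, 0.002]
contact_force: [-0.2, 0.7, -0.6]
grip_width: 0.0333
grasp_force: 25.0
```

>>> {"method": "play_rows", "body": {"moves": [[0, 0, 0, 0, 0, -4, -1], [0, 0, 0, -1.5, 0, -7.5, -1], [0, 0, 0, -5, 0, -8, -1], [0, 0, 0, -10, -0.3, -8, -1], [0, 0, 0, -15, -0.5, -8, -1]]}}

```text
t: 4.15
position: [0.5474, -0.1684, 0.2133]
orientation: [2.226, 2.216, 0.0]
contact_force: [0.8, 0.3, -1.1]
grip_width: 0.0336
grasp_force: 25.0
```

>>> {"method": "play_rows", "body": {"moves": [[0, 0, 0, -5, -0.2, 0, -1], [0, 0, 0, -10, -0.4, 0, -1], [0, 0, 0, -15, -0.6, 0, -1], [0, 0, 0, -19, -0.7, 0, -1], [0, 0, 0, -20.4, -0.8, 0, -1]]}}

```text
t: 4.78
position: [0.538, -0.3732, 0.2127]
orientation: [-2.229, -2.213, 0.0]
contact_force: [0.8, -0.2, -1.2]
grip_width: 0.0335
grasp_force: 25.0
```

>>> {"method": "play_rows", "body": {"moves": [[0, 0, 0, 0, 0, 5, -1], [0, 0, 0, 0, 0, 9.5, -1], [0, 0, 0, 0, 0, 12.5, -1], [0, 0, 0, 0, 0, 13.7, -1], [0, 0, 0, 0, 0, 14, -1]]}}

```text
t: 5.4
position: [0.5389, -0.3707, 0.0728]
orientation: [-2.226, -2.217, -0.0]
contact_force: [0.2, -0.3, -1.6]
grip_width: 0.0338
grasp_force: 25.0
```

>>> {"method": "play_rows", "body": {"moves": [[0, 0, 0, 0, 0, 0.1, -1], [0, 0, 0, 0, 0, 0.1, -1], [0, 0, 0, 0, 0, 0.1, -0.2], [0, 0, 0, 0, 0, 0.1, 0.4], [0, 0, 0, 0, 0, 0.1, 1]]}}

```text
t: 6.02
position: [0.5388, -0.3714, 0.0719]
orientation: [2.227, 2.216, -0.0]
contact_force: [0.0, 0.1, 0.1]
grip_width: 0.055
grasp_force: 0.0
```

>>> {"method": "play_rows", "body": {"moves": [[0, 0, 0, 0, 0, -1, 1], [0, 0, 0, 0, 0, -6, 1], [0, 0, 0, 0, 0, -12, 1], [0, 0, 0, 4, 0.1, -14, 1], [0, 0, 0, 10, 0.3, -14, 1]]}}

```text
t: 6.65
position: [0.5434, -0.2723, 0.2157]
orientation: [2.225, 2.208, 0.001]
contact_force: [0.4, 0.2, 1.1]
grip_width: 0.0916
grasp_force: 0.0
```

>>> {"method": "play_rows", "body": {"moves": [[0, 0, 0, 6, 0.2, 0, 1], [0, 0, 0, 12, 0.4, 0, 1], [0, 0, 0, 18, 0.6, 0, 1], [0, 0, 0, 24, 0.8, 0, 1], [0, 0, 0, 30, 1.0, 0, 1]]}}

```text
t: 7.28
position: [0.5536, 0.0306, 0.2127]
orientation: [2.226, 2.215, 0.002]
contact_force: [0.2, -0.7, -0.4]
grip_width: 0.0919
grasp_force: 0.0
```

```bash
python3 - <<'E'
from h import *
s=cam("side"); t=cam("top")
cv2.imwrite("pics/b1.png",np.hstack([cv2.resize(t["color"][100:340,230:600],(410,266)),cv2.resize(s["color"][80:330,150:450],(320,266))])[:,:,::-1])
print(bot.state()["position"])
E
```

```text
[0.55328364 0.0339083  0.21249685]
```

View pics/b1.png

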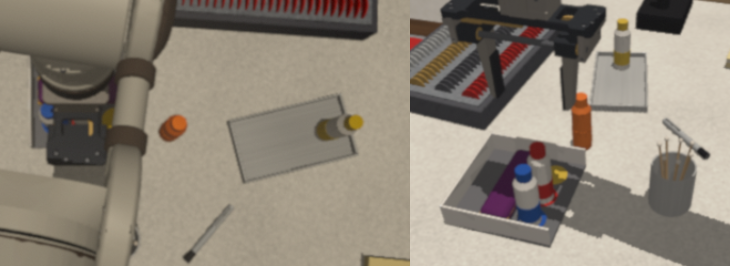

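The yellow bottle stands upright in the tray's far end, at (330,125) in the left half. Next is red.

>>> {"method": "play_rows", "body": {"moves": [[0, 0, 0, 0.1, 0, 5, 1], [0, 0, 0, 0.1, 0, 9.5, 1], [0, 0, 0, 0.1, 0, 12.5, 1], [0, 0, 0, 0.1, 0, 14, 0.3], [0, 0, 0, 0.1, 0, 14, -0.5]]}}

```text
t: 8.0
position: [0.5534, 0.0293, 0.0714]
orientation: [-2.227, -2.215, 0.001]
contact_force: [-0.6, -0.2, 0.3]
grip_width: 0.0738
grasp_force: 0.0
```

>>> {"method": "play_rows", "body": {"moves": [[0, 0, 0, 0, 0, 0, -1], [0, 0, 0, 0, 0, 0, -1], [0, 0, 0, 0, 0, 0, -1], [0, 0, 0, 0, 0, 0, -1], [0, 0, 0, 0, 0, 0, -1]]}}

```text
t: 8.62
position: [0.5538, 0.0297, 0.0719]
orientation: [2.226, 2.216, 0.0]
contact_force: [-0.6, -0.2, 2.2]
grip_width: 0.0337
grasp_force: 25.0
```

>>> {"method": "play_rows", "body": {"moves": [[0, 0, 0, 0, 0, -1.5, -1], [0, 0, 0, 0, 0, -6, -1], [0, 0, 0, 0, 0, -11, -1], [0, 0, 0, -2, 0, -14, -1], [0, 0, 0, -7, -0.4, -14, -1]]}}

```text
t: 9.25
position: [0.5513, -0.0402, 0.2162]
orientation: [2.218, 2.215, 0.006]
contact_force: [1.2, 0.1, -1.7]
grip_width: 0.0333
grasp_force: 25.0
```

>>> {"method": "play_rows", "body": {"moves": [[0, 0, 0, -5.5, -0.4, 0, -1], [0, 0, 0, -11, -0.8, 0, -1], [0, 0, 0, -16.5, -1.2, 0, -1], [0, 0, 0, -22, -1.6, 0, -1], [0, 0, 0, -27, -2.2, 0, -1]]}}

```text
t: 9.88
position: [0.5255, -0.3121, 0.2125]
orientation: [2.227, 2.215, 0.0]
contact_force: [0.1, 1.0, -1.7]
grip_width: 0.0336
grasp_force: 25.0
```

>>> {"method": "play_rows", "body": {"moves": [[0, 0, 0, -0.8, 0, 3, -1], [0, 0, 0, -0.8, 0, 8, -1], [0, 0, 0, -0.8, 0, 12, -1], [0, 0, 0, -0.8, 0, 13.6, -1], [0, 0, 0, -0.8, 0, 13.9, -1]]}}

```text
t: 10.5
position: [0.5259, -0.318, 0.0727]
orientation: [-2.226, -2.216, 0.0]
contact_force: [0.4, -0.6, -1.5]
grip_width: 0.0336
grasp_force: 25.0
```

>>> {"method": "play_rows", "body": {"moves": [[0, 0, 0, 0, 0, 0.2, -1], [0, 0, 0, 0, 0, 0.2, -1], [0, 0, 0, 0, 0, 0.2, -0.2], [0, 0, 0, 0, 0, 0.2, 0.5], [0, 0, 0, 0, 0, 0.2, 1]]}}

```text
t: 11.12
position: [0.526, -0.3182, 0.0709]
orientation: [2.227, 2.216, 0.0]
contact_force: [0.9, -0.2, -0.3]
grip_width: 0.0548
grasp_force: 0.0
```

>>> {"method": "play_rows", "body": {"moves": [[0, 0, 0, 0, 0, 0, 1], [0, 0, 0, 0, 0, -5, 1], [0, 0, 0, 0, 0, -11, 1], [0, 0, 0, 3, 0, -14, 1], [0, 0, 0, 9, 0.3, -14.1, 1]]}}

```text
t: 11.75
position: [0.5309, -0.2298, 0.2156]
orientation: [2.225, 2.207, 0.002]
contact_force: [1.0, 1.2, 0.1]
grip_width: 0.0923
grasp_force: 0.0
```

>>> {"method": "play_rows", "body": {"moves": [[0, 0, 0, 6, 0.4, 0, 1], [0, 0, 0, 12, 0.8, 0, 1], [0, 0, 0, 18, 1.2, 0, 1], [0, 0, 0, 24, 1.6, 0, 1], [0, 0, 0, 30, 2.1, 0, 1]]}}

```text
t: 12.38
position: [0.5517, 0.0737, 0.2118]
orientation: [2.227, 2.216, 0.001]
contact_force: [0.0, -0.1, 0.9]
grip_width: 0.0919
grasp_force: 0.0
```

```bash
python3 - <<'E'
from h import *
for i in range(3): s=cam("side"); t=cam("top")
cv2.imwrite("pics/b2.png",np.hstack([cv2.resize(t["color"][100:340,230:600],(410,266)),cv2.resize(s["color"][80:330,150:450],(320,266))])[:,:,::-1])
print(bot.state()["position"])
E
```

```text
[0.55181147 0.07072685 0.21153118]
```

View pics/b2.png

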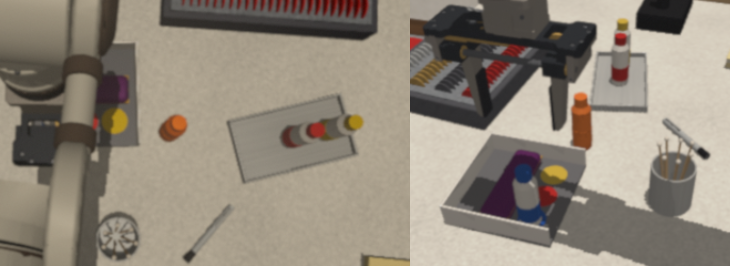

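Red and yellow both stand in the tray (red at (303,134) in the left half). Next is blue; the settled TCP is 1.5 cm short in y.

>>> {"method": "play_rows", "body": {"moves": [[0, 0, 0, 1.5, 0.1, 2, 1], [0, 0, 0, 1.5, 0.1, 7, 1], [0, 0, 0, 1.5, 0.1, 11.5, 1], [0, 0, 0, 1.5, 0.1, 13.6, 1], [0, 0, 0, 1.5, 0.1, 13.9, 0.3]]}}

```text
t: 13.3
position: [0.5516, 0.0852, 0.0709]
orientation: [-2.228, -2.211, 0.004]
contact_force: [-0.2, 0.2, -0.5]
grip_width: 0.084
grasp_force: 0.0
```

>>> {"method": "play_rows", "body": {"moves": [[0, 0, 0, 0, 0, 0, -0.5], [0, 0, 0, 0, 0, 0, -1], [0, 0, 0, 0, 0, 0, -1], [0, 0, 0, 0, 0, 0, -1], [0, 0, 0, 0, 0, 0, -1]]}}

```text
t: 13.92
position: [0.553, 0.0868, 0.0728]
orientation: [2.226, 2.216, 0.0]
contact_force: [1.4, -0.7, 1.3]
grip_width: 0.0341
grasp_force: 0.9
```

>>> {"method": "play_rows", "body": {"moves": [[0, 0, 0, 0, 0, 0, -1], [0, 0, 0, 0, 0, 0, -1], [0, 0, 0, 0, 0, -1.5, -1], [0, 0, 0, 0, 0, -6, -1], [0, 0, 0, 0, 0, -11, -1]]}}

```text
t: 14.55
position: [0.5522, 0.0868, 0.1838]
orientation: [-2.226, -2.215, 0.002]
contact_force: [0.2, 0.5, -1.7]
grip_width: 0.0338
grasp_force: 25.0
```

>>> {"method": "play_rows", "body": {"moves": [[0, 0, 0, -2, 0, -2.5, -1], [0, 0, 0, -6, -0.4, -3, -1], [0, 0, 0, -11, -1, -3, -1], [0, 0, 0, -16, -1.6, -3, -1], [0, 0, 0, -21, -2.2, -3, -1]]}}

```text
t: 15.18
position: [0.5294, -0.1247, 0.2135]
orientation: [2.226, 2.216, 0.0]
contact_force: [0.8, 0.1, -0.5]
grip_width: 0.0333
grasp_force: 25.0
```

>>> {"method": "play_rows", "body": {"moves": [[0, 0, 0, -5, -0.7, 0, -1], [0, 0, 0, -9, -1.2, 0, -1], [0, 0, 0, -12, -1.6, 0, -1], [0, 0, 0, -13.1, -1.8, 1, -1], [0, 0, 0, -13.1, -1.8, 4, -1]]}}

```text
t: 15.8
position: [0.5121, -0.2551, 0.1737]
orientation: [2.225, 2.212, 0.001]
contact_force: [-0.7, -0.1, -1.2]
grip_width: 0.0334
grasp_force: 25.0
```

>>> {"method": "play_rows", "body": {"moves": [[0, 0, 0, 0, 0, 4.5, -1], [0, 0, 0, 0, 0, 8, -1], [0, 0, 0, 0, 0, 9.7, -1], [0, 0, 0, 0, 0, 10.1, -1], [0, 0, 0, 0, 0, 10.1, -1]]}}

```text
t: 16.42
position: [0.512, -0.2544, 0.0727]
orientation: [2.225, 2.215, 0.0]
contact_force: [-0.6, 0.3, -1.5]
grip_width: 0.0339
grasp_force: 25.0
```

>>> {"method": "play_rows", "body": {"moves": [[0, 0, 0, 0, 0, 0.15, -1], [0, 0, 0, 0, 0, 0.15, -1], [0, 0, 0, 0, 0, 0.15, -0.2], [0, 0, 0, 0, 0, 0.15, 0.5], [0, 0, 0, 0, 0, 0.15, 1]]}}

```text
t: 17.05
position: [0.5113, -0.2541, 0.0703]
orientation: [2.227, 2.216, 0.0]
contact_force: [0.5, -0.4, -0.6]
grip_width: 0.0549
grasp_force: 0.0
```

>>> {"method": "play_rows", "body": {"moves": [[0, 0, 0, 0, 0, 0, 1], [0, 0, 0, 0, 0, -5, 1], [0, 0, 0, 0, 0, -11, 1], [0, 0, 0, 0, 0, -14.1, 1], [0, 0, 0, 0, 0, -14.1, 0.5]]}}

```text
t: 17.68
position: [0.5127, -0.2552, 0.2143]
orientation: [2.222, 2.212, 0.001]
contact_force: [0.6, 0.3, -0.5]
grip_width: 0.0839
grasp_force: 0.0
```

```bash
python3 - <<'E'
from h import *
np.set_printoptions(precision=4,suppress=True)
for i in range(2): s=cam("side"); t=cam("top")
cv2.imwrite("pics/b3.png",np.hstack([cv2.resize(t["color"][100:340,90:600],(565,266)),cv2.resize(s["color"][80:330,150:450],(235,266))])[:,:,::-1])
print(bot.state()["position"])
for c in ("red","yellow","blue"):
    for k in comps(t,c,(255,185,355,235),mn=40):
        (ce,ax,a)=cv2.fitEllipse(k); print(c,cv2.contourArea(k),ce,ax,plane(t,[ce],.006)[0])
k=comps(t,"purple",(250,150,360,205),s=60,v=25)[0]; print(cv2.boundingRect(k),cv2.minAreaRect(plane(t,k.reshape(-1,2),.024)[:,:2].astype(np.float32)*1000))
E
```

```text
[ 0.5102 -0.2533  0.2087]
red 410.5 (306.1056823730469, 209.119140625) (22.751169204711914, 23.060134887695312) [0.5531 0.0347 0.006 ]
yellow 426.0 (333.0152893066406, 208.5187530517578) (23.178327560424805, 23.48731231689453) [ 0.5546 -0.0153  0.006 ]
blue 360.5 (279.2544250488281, 209.73338317871094) (21.272037506103516, 21.657350540161133) [0.5517 0.0846 0.006 ]
(265, 169, 81, 24) ((603.1594848632812, 36.646209716796875), (42.803829193115234, 146.4402313232422), 0.4096519351005554)
```

View pics/b3.png

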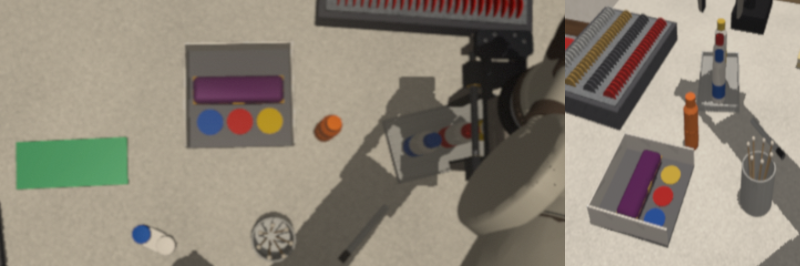

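All three bottles stand in the tray and the bay shows the free spots (210,122), (240,121), (270,121) and the undisturbed case (238,89). On to the case.

>>> {"method": "play_rows", "body": {"moves": [[0, 0, 0, 5, 1.6, 0, 0.5], [0, 0, 0, 11, 3.5, 0, 0.5], [0, 0, 0, 17, 5.4, 0, 0.5], [0, 0, 0, 23, 7.3, 0, 0.5], [0, 0, 0, 28, 8.9, 0, 0.5]]}}

```text
t: 18.5
position: [0.601, 0.0279, 0.209]
orientation: [-2.224, -2.215, 0.003]
contact_force: [-0.3, -1.0, 0.9]
grip_width: 0.0691
grasp_force: 0.0
```

>>> {"method": "play_rows", "body": {"moves": [[0, 0, 0, 1, 0.2, 1, 0.5], [0, 0, 0, 1, 0.2, 4, 0.5], [0, 0, 0, 1, 0.2, 6, 0.5], [0, 0, 0, 1, 0.2, 7, 0.5], [0, 0, 0, 1, 0.2, 7, 0.5]]}}

```text
t: 19.12
position: [0.6031, 0.0349, 0.1402]
orientation: [-2.227, -2.214, 0.002]
contact_force: [-0.4, -0.4, -0.4]
grip_width: 0.0689
grasp_force: 0.0
```

```bash
python3 - <<'E'
from h import *
for i in range(2): w=cam("wrist"); s=cam("side")
st=bot.state();print(st["position"],st["orientation"],st["grip_width"])
k=comps(w,"purple",s=60,v=25,mn=500)[0]; print(cv2.minAreaRect(plane(w,k.reshape(-1,2),.024)[:,:2].astype(np.float32)*1000),cv2.boundingRect(k))
E
```

```text
[0.60440168 0.03520296 0.14234115] [2.22586053e+00 2.21456127e+00 2.04081135e-03] 0.06895770914881892
((603.493896484375, 37.86145782470703), (46.14148712158203, 149.95126342773438), 1.079124927520752) (278, 140, 67, 198)
```

>>> {"method": "play_rows", "body": {"moves": [[0, 0, -1.5, 0.2, -0.1, 3, 0.5], [0, 0, -1.5, 0.2, -0.1, 7, 0.5], [0, 0, -1.5, 0.2, -0.1, 9.5, 0.5], [0, 0, -1.5, 0.2, -0.1, 10.4, 0.5], [0, 0, -1.5, 0.2, -0.1, 10.5, 0.5]]}}

```text
t: 19.95
position: [0.6031, 0.0374, 0.0367]
orientation: [2.197, 2.245, 0.001]
contact_force: [0.1, -0.1, 0.3]
grip_width: 0.0691
grasp_force: 0.0
```

>>> {"method": "play_rows", "body": {"moves": [[0, 0, 0, 0, 0, 0, 0.1], [0, 0, 0, 0, 0, 0, -0.3], [0, 0, 0, 0, 0, 0, -1], [0, 0, 0, 0, 0, 0, -1], [0, 0, 0, 0, 0, 0, -1]]}}

```text
t: 20.58
position: [0.6035, 0.0374, 0.0372]
orientation: [2.197, 2.244, 0.002]
contact_force: [-1.3, 0.3, 5.8]
grip_width: 0.046
grasp_force: 25.0
```

>>> {"method": "play_rows", "body": {"moves": [[0, 0, 0, 0, 0, -1, -1], [0, 0, 0, 0, 0, -4, -1], [0, 0, 0, 0, 0, -8, -1], [0, 0, 0, 0, 0, -11, -1], [0, 0, 0, 2, -1, -12, -1]]}}

```text
t: 21.2
position: [0.5932, 0.0569, 0.1583]
orientation: [2.198, 2.241, 0.004]
contact_force: [0.3, 0.8, -1.3]
grip_width: 0.0454
grasp_force: 25.0
```

>>> {"method": "play_rows", "body": {"moves": [[0, 0, 0, 4.5, -1.8, 0, -1], [0, 0, 0, 9.5, -3.8, 0, -1], [0, 0, -1, 14.5, -5.8, 0, -1], [0, 0, -1.8, 19.5, -7.8, 0, -1], [0, 0, -1.8, 24, -9.8, 0, -1]]}}

```text
t: 21.82
position: [0.4859, 0.2973, 0.1545]
orientation: [-2.159, -2.279, 0.004]
contact_force: [0.8, -0.1, -1.4]
grip_width: 0.0461
grasp_force: 25.0
```

>>> {"method": "play_rows", "body": {"moves": [[0, 0, 0, 1.5, -0.6, 0, -1], [0, 0, 0, 1.9, -0.7, 2, -1], [0, 0, 0, 1.9, -0.7, 6, -1], [0, 0, 0, 1.9, -0.7, 9, -1], [0, 0, 0, 1.9, -0.7, 10, -1]]}}

```text
t: 22.45
position: [0.4787, 0.3127, 0.0531]
orientation: [-2.161, -2.277, 0.008]
contact_force: [0.7, 0.1, -0.8]
grip_width: 0.0458
grasp_force: 25.0
```

```bash
python3 - <<'E'
from h import *
for i in range(3): t=cam("top"); s=cam("side")
st=bot.state();print(st["position"],st["orientation"],st["grip_width"],st["grasp_force"])
cv2.imwrite("pics/b4.png",np.hstack([cv2.resize(t["color"][130:350,60:360],(400,293)),cv2.resize(s["color"],(391,293))])[:,:,::-1])
E
```

```text
[0.48224932 0.31413088 0.05770229] [2.16143243 2.2782039  0.00394526] 0.04578203048655803 24.998289942741394
```

View pics/b4.png

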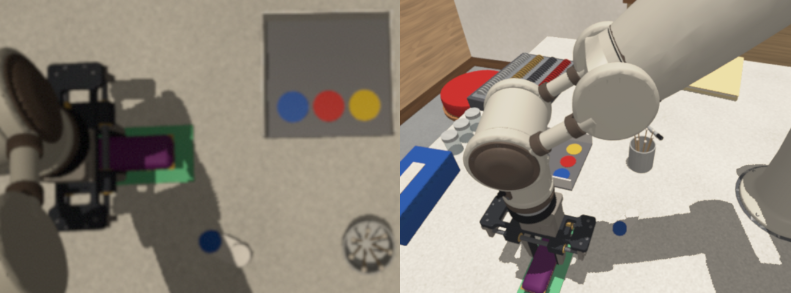

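The case is held over the green mat, lying along it (case at (150,152) in the left half). Lowering.

>>> {"method": "play_rows", "body": {"moves": [[0, 0, 0, 0, 0, 1.2, -1], [0, 0, 0, 0, 0, 2, -1], [0, 0, 0, 0, 0, 2.2, -1], [0, 0, 0, 0, 0, 2.2, -1], [0, 0, 0, 0, 0, 2.2, -1]]}}

```text
t: 23.38
position: [0.4809, 0.3137, 0.0349]
orientation: [-2.162, -2.279, 0.002]
contact_force: [-5.0, -2.1, 8.9]
grip_width: 0.0457
grasp_force: 25.0
```

>>> {"method": "play_rows", "body": {"moves": [[0, 0, 0, 0, 0, -0.05, -0.3], [0, 0, 0, 0, 0, -0.05, 0.2], [0, 0, 0, 0, 0, -0.05, 0.6], [0, 0, 0, 0, 0, -0.05, 0.6], [0, 0, 0, 0, 0, -1, 0.6]]}}

```text
t: 24.0
position: [0.4804, 0.3135, 0.0436]
orientation: [-2.162, -2.279, 0.003]
contact_force: [-0.0, 0.0, 0.1]
grip_width: 0.0734
grasp_force: 0.0
```

>>> {"method": "play_rows", "body": {"moves": [[0, 0, 0, 0, 0, -2, 0.6], [0, 0, 0, 0, 0, -6, 0.6], [0, 0, 0, 0, 0, -12, 0.6], [0, 0, 1, -2, 0.5, -17, 1], [0, 0, 2, -8, 0.5, -17, 1]]}}

```text
t: 24.62
position: [0.4938, 0.2355, 0.2218]
orientation: [2.193, 2.24, 0.018]
contact_force: [0.9, -0.0, 0.1]
grip_width: 0.0905
grasp_force: 0.0
```

>>> {"method": "play_rows", "body": {"moves": [[0, 0, 1.4, -6, 0.5, 0, 1], [0, 0, 1.4, -12, 1, 0, 1], [0, 0, 1.4, -18, 1.5, 0, 1], [0, 0, 1.4, -24, 2, 0, 1], [0, 0, 1.4, -30, 2.5, 0, 1]]}}

```text
t: 25.25
position: [0.521, -0.0675, 0.2161]
orientation: [2.227, 2.212, 0.002]
contact_force: [0.6, 0.1, -0.4]
grip_width: 0.092
grasp_force: 0.0
```

```bash
python3 - <<'E'
from h import *
for i in range(3): t=cam("top"); s=cam("side")
st=bot.state();print(st["position"],st["orientation"],st["grip_width"],st["grasp_force"])
k=comps(t,"purple",(90,205,225,285),s=60,v=25)[0]; print(cv2.minAreaRect(plane(t,k.reshape(-1,2),.022)[:,:2].astype(np.float32)*1000))
k=comps(t,"green",(90,205,225,285))[0]; print(cv2.minAreaRect(plane(t,k.reshape(-1,2),.004)[:,:2].astype(np.float32)*1000))
for c,b in (("red",(455,190,520,245)),("yellow",(490,170,560,240)),("blue",(430,190,510,250))):
  for k in comps(t,c,b,mn=30,s=90): e=cv2.minEnclosingCircle(k); print(c,e,plane(t,[e[0]],.109)[0])
cv2.imwrite("pics/b5.png",np.hstack([t["color"][120:340,90:590],cv2.resize(s["color"],(293,220))])[:,:,::-1])
E
```

```text
[ 0.52072686 -0.06442996  0.21490635] [2.22735199e+00 2.21472328e+00 1.12251459e-03] 0.09167370092886842 0.0
((480.56890869140625, 312.2104797363281), (41.5534782409668, 148.01991271972656), 2.8599472045898438)
((482.3840026855469, 313.98779296875), (75.00679779052734, 180.2926025390625), 3.009349822998047)
red ((514.5, 217.0), 7.826338291168213) [ 0.52559021 -0.30899116  0.109     ]
yellow ((548.6470336914062, 210.0), 8.87546157836914) [ 0.53761966 -0.36678057  0.109     ]
```

View pics/b5.png

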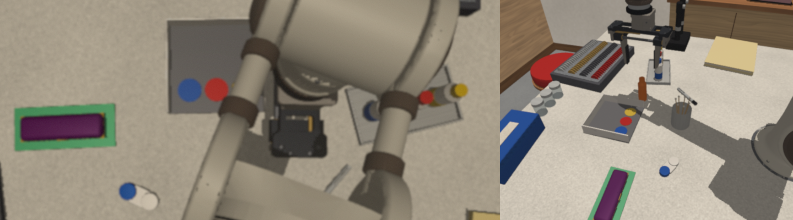

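The case lies centred on the mat, about 2 mm off and parallel; all three bottles still stand in the tray. Now I return the blue bottle.

>>> {"method": "play_rows", "body": {"moves": [[0, 0, 0, -5, -0.2, 0, 1], [0, 0, 0, -10, -0.4, 0, 1], [0, 0, 0, -15, -0.6, 0, 1], [0, 0, 0, -19, -0.8, 0, 1], [0, 0, 0, -19, -0.8, 4, 1]]}}

```text
t: 26.18
position: [0.5139, -0.258, 0.1776]
orientation: [2.223, 2.207, 0.001]
contact_force: [0.7, 1.6, 0.5]
grip_width: 0.0918
grasp_force: 0.0
```

>>> {"method": "play_rows", "body": {"moves": [[0, 0, 0, 0, 0, 4, 1], [0, 0, 0, 0, 0, 8, 1], [0, 0, 0, 0, 0, 10, 1], [0, 0, 0, 0, 0, 10.3, 1], [0, 0, 0, 0, 0, 10.3, 0.3]]}}

```text
t: 26.8
position: [0.5123, -0.2548, 0.0721]
orientation: [2.226, 2.215, 0.0]
contact_force: [0.2, -0.2, 1.1]
grip_width: 0.084
grasp_force: 0.0
```

>>> {"method": "play_rows", "body": {"moves": [[0, 0, 0, 0, 0, 0, -0.5], [0, 0, 0, 0, 0, 0, -1], [0, 0, 0, 0, 0, 0, -1], [0, 0, 0, 0, 0, 0, -1], [0, 0, 0, 0, 0, 0, -1]]}}

```text
t: 27.42
position: [0.5114, -0.2554, 0.0711]
orientation: [2.229, 2.214, 0.0]
contact_force: [0.9, 1.0, 0.7]
grip_width: 0.0343
grasp_force: 1.2
```

>>> {"method": "play_rows", "body": {"moves": [[0, 0, 0, 0, 0, 0, -1], [0, 0, 0, 0, 0, 0, -1], [0, 0, 0, 0, 0, -1.5, -1], [0, 0, 0, 0, 0, -6, -1], [0, 0, 0, 0, 0, -11, -1]]}}

```text
t: 28.05
position: [0.5109, -0.255, 0.1825]
orientation: [-2.228, -2.213, 0.0]
contact_force: [0.8, -0.4, -1.7]
grip_width: 0.0339
grasp_force: 25.0
```

>>> {"method": "play_rows", "body": {"moves": [[0, 0, 0, 1, 0, -2.5, -1], [0, 0, 0, 5, 0.5, -3, -1], [0, 0, 0, 10, 1.1, -3, -1], [0, 0, 0, 15, 1.7, -3, -1], [0, 0, 0, 20, 2.3, -3, -1]]}}

```text
t: 28.68
position: [0.5358, -0.0539, 0.2122]
orientation: [2.228, 2.213, 0.001]
contact_force: [0.8, 0.5, -1.5]
grip_width: 0.0332
grasp_force: 25.0
```

>>> {"method": "play_rows", "body": {"moves": [[0, 0, 0, 5, 0.6, 0, -1], [0, 0, 0, 10, 1.1, 0, -1], [0, 0, 0, 13, 1.4, 0, -1], [0, 0, 0, 14, 1.5, 0.5, -1], [0, 0, 0, 14, 1.5, 4, -1]]}}

```text
t: 29.3
position: [0.5538, 0.0844, 0.1736]
orientation: [2.224, 2.211, 0.006]
contact_force: [-0.8, 0.0, -1.4]
grip_width: 0.0337
grasp_force: 25.0
```

>>> {"method": "play_rows", "body": {"moves": [[0, 0, 0, 0, 0, 4, -1], [0, 0, 0, 0, 0, 7.5, -1], [0, 0, 0, 0, 0, 9.2, -1], [0, 0, 0, 0, 0, 9.5, -1], [0, 0, 0, 0, 0, 9.5, -1]]}}

```text
t: 29.92
position: [0.5527, 0.0841, 0.0774]
orientation: [2.228, 2.213, 0.002]
contact_force: [-0.6, -0.3, -0.9]
grip_width: 0.0334
grasp_force: 25.0
```

>>> {"method": "play_rows", "body": {"moves": [[0, 0, 0, 0, -0.1, 0.25, -1], [0, 0, 0, 0, -0.1, 0.4, -1], [0, 0, 0, 0, -0.1, 0.4, -1], [0, 0, 0, 0, -0.1, 0.4, -0.2], [0, 0, 0, 0, -0.1, 0.4, 0.6]]}}

```text
t: 30.55
position: [0.5506, 0.0844, 0.072]
orientation: [-2.229, -2.214, -0.0]
contact_force: [0.1, 0.1, 0.5]
grip_width: 0.045
grasp_force: 0.0
```

>>> {"method": "play_rows", "body": {"moves": [[0, 0, 0, 0, 0, 0, 1], [0, 0, 0, 0, 0, 0, 1], [0, 0, 0, 0, 0, -5, 1], [0, 0, 0, 0, 0, -11, 1], [0, 0, 0, -3, 0, -14, 1]]}}

```text
t: 31.18
position: [0.5519, 0.0552, 0.216]
orientation: [2.223, 2.214, 0.006]
contact_force: [0.1, -0.6, 0.4]
grip_width: 0.0916
grasp_force: 0.0
```

>>> {"method": "play_rows", "body": {"moves": [[0, 0, 0, -6, -0.4, 0, 1], [0, 0, 0, -12, -0.8, 0, 1], [0, 0, 0, -18, -1.2, 0, 1], [0, 0, 0, -24, -1.6, 0, 1], [0, 0, 0, -30, -2, 0, 1]]}}

```text
t: 31.8
position: [0.5281, -0.2474, 0.2122]
orientation: [2.229, 2.214, 0.0]
contact_force: [1.2, -0.3, -0.4]
grip_width: 0.0921
grasp_force: 0.0
```

```bash
python3 - <<'E'
from h import *
for i in range(3): t=cam("top"); s=cam("side")
print(bot.state()["position"])
cv2.imwrite("pics/b6.png",np.hstack([t["color"][120:340,90:590],cv2.resize(s["color"],(293,220))])[:,:,::-1])
k=[k for k in comps(t,"blue",(255,180,300,230))]; 
for c in k: print(cv2.boundingRect(c), plane(t,[cv2.minEnclosingCircle(c)[0]],.111))
E
```

```text
[ 0.52855165 -0.24430359  0.21189704]
(268, 194, 13, 13) [[0.55036364 0.08439539 0.111     ]]
(269, 208, 22, 13) [[0.5320279  0.07570797 0.111     ]]
```

View pics/b6.png

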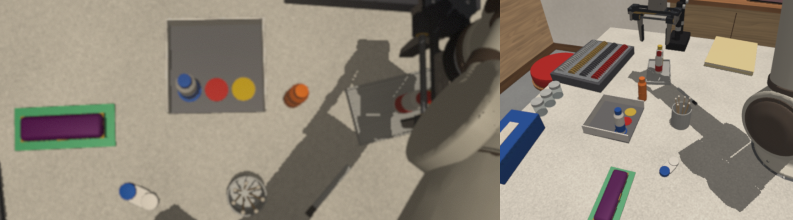

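Blue stands upright on its spot at (187,88), within about 2 mm. Next, red.

>>> {"method": "play_rows", "body": {"moves": [[0, 0, 0, -4, -0.1, 0, 1], [0, 0, 0, -6.8, -0.2, 1, 1], [0, 0, 0, -6.8, -0.2, 5, 1], [0, 0, 0, -6.8, -0.2, 10, 1], [0, 0, 0, -6.8, -0.2, 13, 1]]}}

```text
t: 32.72
position: [0.5255, -0.3106, 0.0794]
orientation: [-2.224, -2.214, -0.0]
contact_force: [-0.0, 0.5, -0.0]
grip_width: 0.0919
grasp_force: 0.0
```

>>> {"method": "play_rows", "body": {"moves": [[0, 0, 0, 0, 0, 1, 0.3], [0, 0, 0, 0, 0, 1, -0.5], [0, 0, 0, 0, 0, 1, -1], [0, 0, 0, 0, 0, 1, -1], [0, 0, 0, 0, 0, 1, -1]]}}

```text
t: 33.35
position: [0.5264, -0.3138, 0.073]
orientation: [2.228, 2.213, 0.0]
contact_force: [-0.3, -0.2, -0.5]
grip_width: 0.0441
grasp_force: 0.0
```

>>> {"method": "play_rows", "body": {"moves": [[0, 0, 0, 0, 0, 0, -1], [0, 0, 0, 0, 0, 0, -1], [0, 0, 0, 0, 0, 0, -1], [0, 0, 0, 0, 0, 0, -1]]}}

```text
t: 33.85
position: [0.5262, -0.3136, 0.0724]
orientation: [2.228, 2.214, -0.0]
contact_force: [-1.1, 0.0, 2.7]
grip_width: 0.0333
grasp_force: 25.0
```

>>> {"method": "play_rows", "body": {"moves": [[0, 0, 0, 0, 0, -1.5, -1], [0, 0, 0, 0, 0, -6, -1], [0, 0, 0, 0, 0, -11, -1], [0, 0, 0, 1, 0, -14, -1], [0, 0, 0, 5, 0.4, -14, -1]]}}

```text
t: 34.48
position: [0.5317, -0.2655, 0.2167]
orientation: [2.226, 2.206, 0.001]
contact_force: [0.3, 0.6, -1.2]
grip_width: 0.0335
grasp_force: 25.0
```

>>> {"method": "play_rows", "body": {"moves": [[0, 0, 0, 5, 0.4, 0, -1], [0, 0, 0, 10, 0.8, 0, -1], [0, 0, 0, 15, 1.2, 0, -1], [0, 0, 0, 20, 1.6, 0, -1], [0, 0, 0, 25, 1.9, 0, -1]]}}

```text
t: 35.1
position: [0.5509, -0.0119, 0.2128]
orientation: [2.228, 2.214, 0.001]
contact_force: [-0.1, 0.4, -1.0]
grip_width: 0.0334
grasp_force: 25.0
```

>>> {"method": "play_rows", "body": {"moves": [[0, 0, 0, 3.5, 0.2, 0, -1], [0, 0, 0, 4.7, 0.2, 1, -1], [0, 0, 0, 4.7, 0.2, 5, -1], [0, 0, 0, 4.7, 0.2, 9, -1], [0, 0, 0, 4.7, 0.2, 12, -1]]}}

```text
t: 35.72
position: [0.5522, 0.0327, 0.09]
orientation: [-2.228, -2.212, 0.003]
contact_force: [0.5, -0.4, -1.3]
grip_width: 0.0337
grasp_force: 25.0
```

>>> {"method": "play_rows", "body": {"moves": [[0, 0, 0, 0, 0, 0.8, -1], [0, 0, 0, 0, 0, 1.2, -1], [0, 0, 0, 0, 0, 1.2, -1]]}}

```text
t: 36.1
position: [0.5542, 0.033, 0.0812]
orientation: [2.228, 2.213, 0.002]
contact_force: [0.1, 1.1, -1.6]
grip_width: 0.0334
grasp_force: 25.0
```

>>> {"method": "play_rows", "body": {"moves": [[0, 0, 0, 0.1, -0.1, 0.5, -1], [0, 0, 0, 0.1, -0.1, 0.7, -1], [0, 0, 0, 0.1, -0.1, 0.7, -1], [0, 0, 0, 0.1, -0.1, 0.7, -0.2], [0, 0, 0, 0.1, -0.1, 0.7, 0.6]]}}

```text
t: 36.72
position: [0.5525, 0.0344, 0.0732]
orientation: [2.228, 2.214, 0.0]
contact_force: [-0.3, -0.1, -0.2]
grip_width: 0.0447
grasp_force: 0.0
```

>>> {"method": "play_rows", "body": {"moves": [[0, 0, 0, 0, 0, 0, 1], [0, 0, 0, 0, 0, 0, 1], [0, 0, 0, 0, 0, -5, 1], [0, 0, 0, 0, 0, -11, 1], [0, 0, 0, -3, 0, -14, 1]]}}

```text
t: 37.35
position: [0.5535, 0.005, 0.217]
orientation: [2.223, 2.214, 0.005]
contact_force: [1.2, 0.7, 0.6]
grip_width: 0.0916
grasp_force: 0.0
```

>>> {"method": "play_rows", "body": {"moves": [[0, 0, 0, -6, -0.2, 0, 1], [0, 0, 0, -12, -0.4, 0, 1], [0, 0, 0, -18, -0.6, 0, 1], [0, 0, 0, -24, -0.8, 0, 1], [0, 0, 0, -30, -1, 0, 1]]}}

```text
t: 37.98
position: [0.5398, -0.2975, 0.2131]
orientation: [2.229, 2.214, 0.0]
contact_force: [-0.0, -0.5, -0.3]
grip_width: 0.0921
grasp_force: 0.0
```

```bash
python3 - <<'E'
from h import *
for i in range(3): t=cam("top"); s=cam("side")
print(bot.state()["position"])
cv2.imwrite("pics/b7.png",np.hstack([t["color"][120:340,90:590],cv2.resize(s["color"],(293,220))])[:,:,::-1])
for n in ("blue","red"):
  for c in comps(t,n,(255,180,325,230)): print(n,cv2.boundingRect(c), plane(t,[cv2.minEnclosingCircle(c)[0]],.111))
E
```

```text
[ 0.54022645 -0.29434964  0.21287199]
blue (268, 194, 13, 13) [[0.55036364 0.08439539 0.111     ]]
blue (269, 208, 22, 13) [[0.5320279  0.07570797 0.111     ]]
red (298, 193, 14, 14) [[0.55159853 0.03547828 0.111     ]]
red (295, 205, 24, 17) [[0.5347069  0.03242438 0.111     ]]
```

View pics/b7.png

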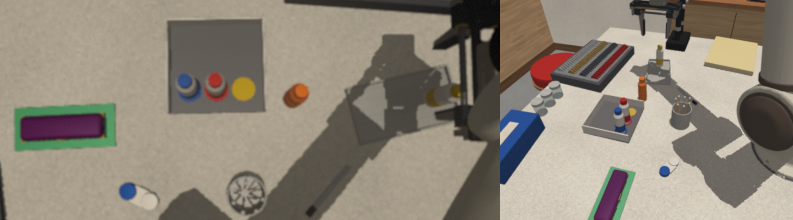

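Blue (187,88) and red (215,88) stand on their spots. Last is yellow.

>>> {"method": "play_rows", "body": {"moves": [[0, 0, 0, -4, 0, 0, 1], [0, 0, 0, -7.6, -0.1, 1, 1], [0, 0, 0, -7.6, -0.1, 5, 1], [0, 0, 0, -7.6, -0.1, 10, 1], [0, 0, 0, -7.6, -0.1, 13, 1]]}}

```text
t: 38.9
position: [0.5382, -0.3685, 0.0803]
orientation: [-2.223, -2.214, -0.0]
contact_force: [0.6, -0.1, 0.4]
grip_width: 0.0923
grasp_force: 0.0
```

>>> {"method": "play_rows", "body": {"moves": [[0, 0, 0, 0, 0, 1.1, 0.3], [0, 0, 0, 0, 0, 1.1, -0.5], [0, 0, 0, 0, 0, 1.1, -1], [0, 0, 0, 0, 0, 1.1, -1], [0, 0, 0, 0, 0, 1.1, -1]]}}

```text
t: 39.52
position: [0.539, -0.3719, 0.0731]
orientation: [2.228, 2.213, 0.0]
contact_force: [-0.1, -0.6, 0.5]
grip_width: 0.044
grasp_force: 0.0
```

>>> {"method": "play_rows", "body": {"moves": [[0, 0, 0, 0, 0, 0, -1], [0, 0, 0, 0, 0, 0, -1], [0, 0, 0, 0, 0, 0, -1], [0, 0, 0, 0, 0, 0, -1]]}}

```text
t: 40.02
position: [0.5387, -0.3717, 0.0724]
orientation: [2.229, 2.214, -0.0]
contact_force: [0.2, 0.4, 2.8]
grip_width: 0.0331
grasp_force: 25.0
```

>>> {"method": "play_rows", "body": {"moves": [[0, 0, 0, 0, 0, -1.5, -1], [0, 0, 0, 0, 0, -6, -1], [0, 0, 0, 0, 0, -11, -1], [0, 0, 0, 1, 0, -14, -1], [0, 0, 0, 5, 0.2, -14, -1]]}}

```text
t: 40.65
position: [0.5422, -0.3238, 0.2168]
orientation: [2.226, 2.206, 0.0]
contact_force: [0.1, 0.4, -1.7]
grip_width: 0.0334
grasp_force: 25.0
```

>>> {"method": "play_rows", "body": {"moves": [[0, 0, 0, 5, 0.2, 0, -1], [0, 0, 0, 10, 0.4, 0, -1], [0, 0, 0, 15, 0.6, 0, -1], [0, 0, 0, 20, 0.8, 0, -1], [0, 0, 0, 25, 1, 0, -1]]}}

```text
t: 41.28
position: [0.5524, -0.0699, 0.2127]
orientation: [2.229, 2.214, 0.0]
contact_force: [0.0, -0.9, -0.7]
grip_width: 0.0337
grasp_force: 25.0
```

>>> {"method": "play_rows", "body": {"moves": [[0, 0, 0, 4, 0.2, 0, -1], [0, 0, 0, 5.6, 0.2, 1, -1], [0, 0, 0, 5.6, 0.2, 5, -1], [0, 0, 0, 5.6, 0.2, 9, -1], [0, 0, 0, 5.6, 0.2, 12, -1]]}}

```text
t: 41.9
position: [0.5539, -0.0161, 0.0899]
orientation: [-2.228, -2.212, 0.002]
contact_force: [0.8, -0.6, -1.4]
grip_width: 0.0333
grasp_force: 25.0
```

>>> {"method": "play_rows", "body": {"moves": [[0, 0, 0, 0, 0, 0.8, -1], [0, 0, 0, 0, 0, 1.2, -1], [0, 0, 0, 0, 0, 1.2, -1]]}}

```text
t: 42.28
position: [0.5558, -0.016, 0.0812]
orientation: [2.228, 2.213, 0.001]
contact_force: [0.6, 0.2, -1.6]
grip_width: 0.0337
grasp_force: 25.0
```

>>> {"method": "play_rows", "body": {"moves": [[0, 0, 0, 0, -0.1, 0.5, -1], [0, 0, 0, 0, -0.1, 0.7, -1], [0, 0, 0, 0, -0.1, 0.7, -1], [0, 0, 0, 0, -0.1, 0.7, -0.2], [0, 0, 0, 0, -0.1, 0.7, 0.6]]}}

```text
t: 42.9
position: [0.5542, -0.0156, 0.0733]
orientation: [2.228, 2.214, 0.0]
contact_force: [-0.8, -0.1, 0.3]
grip_width: 0.0446
grasp_force: 0.0
```

>>> {"method": "play_rows", "body": {"moves": [[0, 0, 0, 0, 0, 0, 1], [0, 0, 0, 0, 0, 0, 1], [0, 0, 0, 0, 0, -5, 1], [0, 0, 0, 0, 0, -11, 1], [0, 0, 0, -3, 0, -14, 1]]}}

```text
t: 43.52
position: [0.5552, -0.045, 0.217]
orientation: [2.223, 2.214, 0.005]
contact_force: [-0.2, 0.5, -0.7]
grip_width: 0.0914
grasp_force: 0.0
```

>>> {"method": "play_rows", "body": {"moves": [[0, 0, 0, -6, -0.2, 0, 1], [0, 0, 0, -12, -0.4, 0, 1], [0, 0, 0, -18, -0.6, 0, 1], [0, 0, 0, -24, -0.8, 0, 1], [0, 0, 0, -28, -1, 0, 1]]}}

```text
t: 44.15
position: [0.5413, -0.3283, 0.2129]
orientation: [2.231, 2.212, -0.0]
contact_force: [-0.0, -0.1, -0.5]
grip_width: 0.0918
grasp_force: 0.0
```

```bash
python3 - <<'E'
from h import *
for i in range(4): t=cam("top"); s=cam("side")
print(bot.state()["position"])
cv2.imwrite("pics/b8.png",np.hstack([t["color"][120:340,90:590],cv2.resize(s["color"],(293,220))])[:,:,::-1])
for n in ("blue","red","yellow"):
  for c in comps(t,n,(255,180,355,230)): print(n,cv2.boundingRect(c), plane(t,[cv2.minEnclosingCircle(c)[0]],.111))
k=comps(t,"purple",(90,205,225,285),s=60,v=25)[0]; print(cv2.minAreaRect(plane(t,k.reshape(-1,2),.022)[:,:2].astype(np.float32)*1000))
E
```

```text
[ 0.54225955 -0.32410649  0.21309133]
blue (268, 194, 13, 13) [[0.55053129 0.08456377 0.111     ]]
blue (269, 208, 22, 13) [[0.5320279  0.07570797 0.111     ]]
red (298, 193, 14, 14) [[0.55159853 0.03547828 0.111     ]]
red (295, 206, 24, 16) [[0.5347069  0.03242438 0.111     ]]
yellow (321, 201, 25, 20) [[ 0.53740132 -0.01072541  0.111     ]]
yellow (329, 192, 15, 15) [[ 0.55300219 -0.01558869  0.111     ]]
((480.6304626464844, 312.21771240234375), (41.63567352294922, 147.95936584472656), 2.7484002113342285)
```

View pics/b8.png

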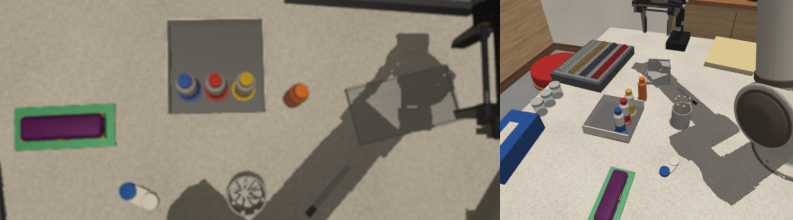

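The picture shows all three bottles upright on their own spots at (187,88), (215,88) and (244,88), the case centred on the mat at (63,127), the cup unmoved at (247,193), and the arm clear.

```bash
python3 -c "
from station import ticket
print(ticket.close_job())"
```

```text
the job is handed in; nothing more can be done
None
```

The job is handed in: the final images show all three bottles upright within about 2 mm of their own spots, the case flat and centred on the mat, and the cup unmoved; the hand-in gave no pass or fail verdict.

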